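# Tip the angle plate onto its short leg against the fence

### The arm

A 7-joint arm with a two-finger parallel gripper is mounted at the origin on a cart in front of the work surface, level with it; the furniture and walls round the work are solid. World frame = base frame: x ahead of the robot, y to its left, z up, the work surface at z = 0. Lengths are in m, angles in rad, forces in N, time in s.
With the tool pointing down it reaches from about 0.4 to 0.9 m from the base axis. Payload 5.5 kg.
Tool frame: the origin (TCP) lies on the centre line of the jaws, within the pads' length; the fingertips stand 22 mm ahead of it and the grasp point (between the pads) lies 3 mm ahead of it; z points along the fingers, y is the line along which they close (so a half turn about z gives the same grasp; the last joint's range is limited). The gripper opens to 92 mm and grips with 3 to 60 N. Pads are 19 mm wide; open, the fingers measure 130 mm over their backs; the gripper's body (75 mm by 190 mm) begins 47 mm behind the grasp point.
Start: joints at [-0.954, 0.501, -0.427, 1.55, 0.221, 1.138, -0.21], TCP at [0.225, 0.61, 0.249] pointing down, gripper open.
Joint ranges: [-2.88, 2.88], [-0.31, 2.03], [-1.54, 1.56], [0.2, 2.42], [-1.41, 4.55], [0.19, 2.02], [-2.57, 2.57]. Speed limits (rad/s): [2.57, 2.57, 3.14, 3.14, 3.14, 3.14, 3.14].

### API

Orientations are given as a rotation vector (axis times angle).
In Python, from plant import * gives the robot as it stands. Calls block until the motion is done:
- move_to(position, orientation): joint-space move of the TCP to a pose.
- line_to(position, velocity=0.15, frame=None): straight line of the TCP; frame=None keeps the orientation; velocity is the mean speed in m/s.
- move_j(angles): joint-space move.
- grip(opening, newtons=None): opening from 0.0 (shut) to 1.0 (fully open); newtons is the grip in N (None keeps the last); returns when the fingers have stopped.
- sleep(seconds).
- solve_ik(position, orientation): joint angles nearest the present ones, or None.
- read_state(): the state.
- capture(name): name is "side" or "top" or "wrist"; returns a dict with "image" (400x640x3 uint8, red, green, blue), "mtx" (3x3 intrinsics, pixels), "extrinsics" (4x4, takes a point from world to camera coordinates); the wrist camera has in their place "tool_from_camera" (4x4, takes a point from camera to tool coordinates, whose origin is the TCP and whose axes are the flange's). Camera axes: x right, y down, z forward; pixel columns grow to the right and rows downward; lengths in m; the calibration is good to about 2 mm. A picture is of the moment at which its call begins: read the wrist's pose just before it. There is no depth.
A pose or a line that the arm cannot do raises Unreachable and nothing moves.
- job_done(): hands the job in; it is judged then, once.
The state is a dict: "clock": time; "joints": joint angles; "joint_velocities": joint speeds; "effort": joint torques, N m; "ee_pos": TCP position; "orientation": TCP orientation; "wrist_force": force on the tool from outside, world axes, zero at the start; "torque": the same for the moment, N m; "opening": opening from 0.0 (shut) to 1.0 (fully open); "grip_force": force on a finger pad.
Only numpy, scipy, OpenCV 4.12 (cv2) and the standard library are available. Lean on these libraries where they do the work, as an engineer would, in place of code of your own. Each camera call takes 0.05 s, during which the arm holds its last target. There are 200 camera calls.

### The job

The blue angle plate lies on its long leg on the dark set-up plate. Tip it over its outer corner, keeping that corner down at the set-up plate and not letting the part drop or bang over, so that it stands flat on its short leg with the long leg upright, and slide it so that the end of the short leg is flush along its whole width against the aluminium fence. Let go of it there and leave the other things as they lie.

Things in the scene. Friction and masses are not known exactly. Their poses are not given: they have to be found in the camera images.
- angle_plate: Blue L-shaped part, 60 mm wide, 0.33 to 0.6 kg, legs 10 mm thick. Origin: middle of the outer corner edge (heel). x along that edge; long leg 130 mm from the origin along -y (z 0 to 10 mm), short leg 90 mm along +z (y -10 to 0 mm). Starts with z up, short leg upright on the fence's side; tipped, its z points level to the fence and its -y up. Centre of mass about y -41, z 24 mm.
- web_grip (a point): Point in the angle plate's gusset, at (0, -50, 42) mm in its frame; axes as the angle plate's. The gusset is a solid 12 mm web (x -6 to +6 mm) between the legs that can be pinched; its sloping edge runs from (y -115, z 10) to (y -10, z 80) mm, 9 mm beyond this point.
- toe_near (a point): Point on the angle plate at (-28, 0, 90) mm in its frame: the free end of the short leg, on its outer face, 2 mm from one side; must touch the fence at the end.
- toe_far (a point): The like point at (+28, 0, 90) mm, at the other side of the short leg's end.
- setup_plate: Dark steel plate, fixed, 220 x 320 x 12 mm (its x, y, z); origin: centre of its underside, on the worktop. A bare aluminium fence bar with screw heads, 200 mm along its x, 20 mm wide, 20 mm high above the plate's top, stands near its +y end; the face that looks to -y lies at y = +125 mm.
- fence (a point): Middle of the fence's working face (the one that looks along the set-up plate's -y), 10 mm above the plate's top; axes as the set-up plate's.
- wick_reel: Small flat dark green reel with a copper tail, 45 x 73 x 10 mm, lying loose on the far right corner of the set-up plate; leave it. Origin: centre of its underside.
- multimeter: Red multimeter on its back, 142 x 76 x 46 mm, to the left of the set-up plate; leave it. Origin: centre of its underside.
- tip_cleaner: Black round tin with brass wool, 68 mm across, 42 mm high, to the left of the set-up plate; leave it. Origin: centre of its underside.
- esd_brush: Black flat brush, 34 x 159 x 10 mm, behind and to the left of the set-up plate; leave it. Origin: centre of its underside.
- pliers_red: Red-handled pliers, 46 x 123 x 11 mm, to the right of the set-up plate; leave them. Origin: centre of the underside.

How it is judged:
On the way:
1. the angle plate has been tipped about half-way over its corner (angle between angle_plate's own z axis and vertical between 0.7 and 1.2 rad), for 0.1 s.
At the end, for the whole second after the job is handed in: The angle plate stands at rest and released on its short leg: long leg upright within 3 degrees, heel and toe within 3 mm of the set-up plate's top, and both ends of the short leg's free edge within 2.5 mm of the fence face, between the fence's ends (angle between angle_plate's own y axis and vertical above 3.09 rad and y of toe_near in the frame of setup_plate between 0.1225 and 0.1275 m and y of toe_far in the frame of setup_plate between 0.1225 and 0.1275 m and z of each of toe_near, angle_plate in the frame of setup_plate below 0.015 m and x of toe_near in the frame of setup_plate between -0.1 and 0.1 m and x of toe_far in the frame of setup_plate between -0.1 and 0.1 m and linear speed of angle_plate below 0.01 m/s and contact force between the fingers and angle_plate below 0.05 N); the robot touches nothing.
It fails at once if the angle plate drops or bangs over (turns faster than 3.5 rad/s) (angular speed of angle_plate above 3.5 rad/s).
It fails at once if its outer corner is lifted clear of the set-up plate (more than 20 mm) (z of angle_plate in the frame of setup_plate above 0.032 m).
It fails at once if another thing is disturbed (moved more than 20 mm) (distance of any of wick_reel, multimeter, tip_cleaner, esd_brush, pliers_red from where it was at the start of the episode above 0.02 m).
It also fails if it takes over 38 s, if anything falls off the work surface, if the arm or the gripper's body presses on something with over 40 N, if the wrist force passes 120 N, or if a joint passes its speed limit or range.

## Working session

There is one attempt and no reset: what is moved stays moved. The work goes in short steps, each a Python script; the robot and the scene stay as the last script left them, time stands still between calls to the robot, and variables do not carry over. Pictures are saved under pics/ and viewed, at most 10 in all, crops included, and the job is handed in when it is done.

```bash
mkdir -p pics; python3 - <<'E'
from plant import *
import cv2
for n in("top","side"):
    c=capture(n); cv2.imwrite(f"pics/{n}0.png",c["image"][:,:,::-1]); print(n,c["mtx"].round(1).tolist(),c["extrinsics"].round(4).tolist())
s=read_state(); print(s)
E
```

```text
top [[384.2, 0.0, 321.5], [0.0, 384.2, 195.4], [0.0, 0.0, 1.0]] [[-0.0233, -0.9996, 0.0126, 0.003], [-0.9846, 0.0208, -0.1738, 0.5668], [0.1734, -0.0165, -0.9847, 1.0189], [0.0, 0.0, 0.0, 1.0]]
side [[429.4, 0.0, 320.2], [0.0, 429.4, 194.5], [0.0, 0.0, 1.0]] [[0.8214, -0.5702, 0.0137, -0.4821], [-0.4169, -0.6166, -0.6678, 0.2914], [0.3892, 0.5429, -0.7442, 1.2225], [0.0, 0.0, 0.0, 1.0]]
{'clock': 0.1, 'joints': array([-0.95378031,  0.50174821, -0.42679385,  1.5513362 ,  0.22079904,
        1.13832142, -0.210307  ]), 'joint_velocities': array([ 3.95767915e-05, -8.15522619e-04, -1.59707195e-03, -3.75687542e-03,
       -1.00570008e-03,  7.35779852e-04, -2.14597325e-04]), 'effort': array([-1.01011441e-02, -5.67885447e+01, -5.83837867e+00, -2.79917800e+01,
       -6.91879098e-02,  2.43650505e-02,  3.08078495e-05]), 'ee_pos': array([0.22505245, 0.60916079, 0.24778838]), 'orientation': array([-5.52773035e-01, -3.09221255e+00,  2.70865417e-03]), 'wrist_force': array([0.3821428 , 0.01808619, 0.35290039]), 'torque': array([-0.0162746 , -0.00194552,  0.01842916]), 'grip_force': 0.0, 'opening': 0.9991347105998362}
```

View pics/top0.png

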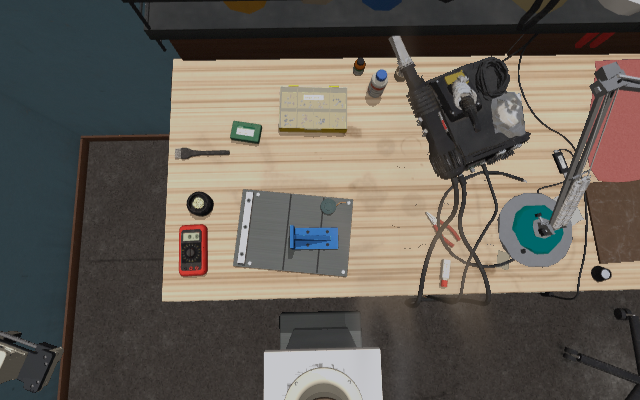

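View pics/side0.png

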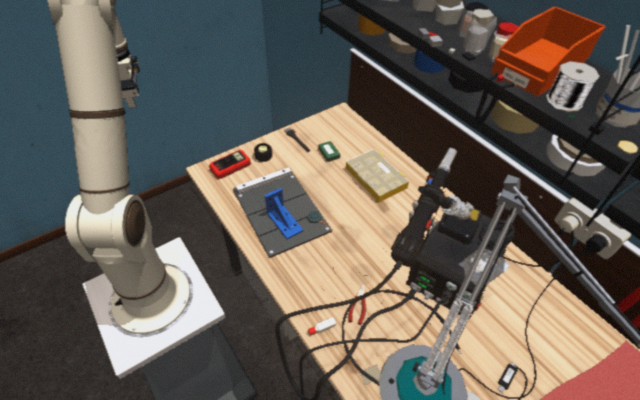

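The top view shows the dark plate with corners near (243,190), (353,198), (347,276) and (235,267), and the fence on its left (world +y). The blue part has its upright leg at u≈291, v 226–251, and its long leg runs right to u≈338. The side view agrees. Next I'll compute rough positions and take a closer look with the wrist camera.

```bash
cat > h.py <<'E'
from plant import *
import numpy as np, cv2
from scipy.spatial.transform import Rotation as R
def ray(mtx,E,uv,z):   # world point at height z; E world->cam
    d=E[:3,:3].T@np.linalg.inv(mtx)@[*uv,1]; o=-E[:3,:3].T@E[:3,3]
    return o+d*(z-o[2])/d[2]
def wrist():
    s=read_state(); c=capture("wrist")
    T=np.eye(4);T[:3,:3]=R.from_rotvec(s["orientation"]).as_matrix();T[:3,3]=s["ee_pos"]
    return c["image"],c["mtx"],np.linalg.inv(T@c["tool_from_camera"])
E
python3 - <<'E'
from h import *
c=capture("top")
for uv,z in [((243,190),.012),((353,198),.012),((347,276),.012),((235,267),.012),((291,226),.102),((291,251),.102),((338,227),.022),((338,249),.022),((251,192),.032),((244,264),.032)]:
    print(uv,ray(c["mtx"],c["extrinsics"],uv,z).round(3))
w=capture("wrist"); print(w["tool_from_camera"].round(4).tolist(),w["mtx"].round(1).tolist())
for yaw in np.arange(-3,3.2,.5):
    r=(R.from_euler('z',yaw)*R.from_euler('x',np.pi)).as_rotvec()
    print(yaw.round(1),[None if q is None else np.round(q,2).tolist() for q in [solve_ik([.45,.05,.3],r)]])
E
```

```text
(243, 190) [0.594 0.215 0.012]
(353, 198) [ 0.564 -0.101  0.012]
(347, 276) [ 0.344 -0.076  0.012]
(235, 267) [0.376 0.235 0.012]
(291, 226) [0.478 0.073 0.102]
(291, 251) [0.414 0.073 0.102]
(338, 227) [ 0.48  -0.054  0.022]
(338, 249) [ 0.419 -0.052  0.022]
(251, 192) [0.584 0.189 0.032]
(244, 264) [0.384 0.206 0.032]
[[-0.0005, -0.9576, -0.2883, 0.0773], [1.0, -0.0006, 0.0005, 0.0005], [-0.0006, -0.2883, 0.9576, -0.1355], [0.0, 0.0, 0.0, 1.0]] [[343.8, 0.0, 312.9], [0.0, 343.8, 202.0], [0.0, 0.0, 1.0]]
-3.0 [[-0.06, 0.06, -0.11, 1.97, 0.01, 1.11, 1.53]]
-2.5 [[-0.02, 0.07, -0.16, 1.97, 0.01, 1.11, 2.03]]
-2.0 [[0.05, 0.07, -0.23, 1.97, 0.02, 1.11, 2.53]]
-1.5 [None]
-1.0 [[-1.43, 0.17, 1.4, 2.0, -0.19, 1.12, -2.52]]
-0.5 [[-1.43, 0.17, 1.4, 2.0, -0.19, 1.12, -2.02]]
0.0 [[-0.39, 0.06, 0.23, 1.98, -0.01, 1.11, -1.73]]
0.5 [[-0.31, 0.06, 0.15, 1.98, -0.01, 1.11, -1.23]]
1.0 [[-0.28, 0.06, 0.11, 1.98, -0.01, 1.11, -0.73]]
1.5 [[-0.23, 0.06, 0.06, 1.97, -0.0, 1.11, -0.24]]
2.0 [[-0.18, 0.06, 0.01, 1.97, -0.0, 1.11, 0.26]]
2.5 [[-0.13, 0.06, -0.04, 1.97, 0.0, 1.11, 0.76]]
3.0 [[-0.09, 0.06, -0.09, 1.97, 0.01, 1.11, 1.25]]
```

```bash
python3 - <<'E'
from h import *
r=(R.from_euler('z',1.5)*R.from_euler('x',np.pi)).as_rotvec()
q=solve_ik([.46,.08,.25],r); print(q)
move_j(q); sleep(.3)
im,m,E=wrist(); np.savez("w1.npz",im=im,m=m,E=E); print(read_state()["ee_pos"],read_state()["clock"])
cv2.imwrite("pics/w1.png",im[:,:,::-1])
# IK sweep of the tipping
fz=np.array([0.09,.996,0])
heel=np.array([.447,.073,.014])
for a in (35,45,55):
  for flip in (0,180):
    out=[]
    for th in range(0,91,15):
      P=R.from_euler('x',-th,degrees=True)
      Rt=P*R.from_euler('x',180+a,degrees=True)*R.from_euler('z',90+flip+0,degrees=True)
      out.append((P,Rt))
    t=out[0][1].as_matrix(); 
    # tool y must be along world x
    res=[]
    for P,Rt in out:
      p=heel+P.apply([0,-.05,.042])-Rt.apply([0,0,.003])
      q=solve_ik(p,Rt.as_rotvec()); res.append(None if q is None else np.round(q,1).tolist())
    print(a,flip,t.round(2).tolist()); print(*res,sep="\n")
E
```

```text
[-0.26404481  0.13975829  0.03744586  2.0051575  -0.00621054  0.99678236
 -0.29438765]
[0.45999613 0.0802964  0.2499275 ] 2.6333
35 0 [[0.0, -1.0, -0.0], [-0.82, -0.0, 0.57], [-0.57, -0.0, -0.82]]
[-0.0, 0.6, 0.4, 2.1, -1.0, 1.0, -2.0]
[-0.2, 0.5, 0.4, 2.2, -0.8, 0.7, -2.3]
[-1.1, 1.0, 1.4, 2.2, -1.2, 1.1, -2.2]
[0.6, 0.9, -1.3, 2.1, 1.1, 1.2, 1.9]
[0.4, 1.0, -1.3, 2.0, 1.2, 1.6, 1.7]
[0.2, 1.2, -1.3, 1.9, 1.3, 1.9, 1.5]
[-0.0, 1.3, -1.1, 1.8, 1.2, 2.0, 1.5]
35 180 [[-0.0, 1.0, -0.0], [0.82, 0.0, 0.57], [0.57, 0.0, -0.82]]
[0.3, 0.6, -0.0, 2.1, -0.8, 0.8, 1.0]
[0.1, 0.5, -0.0, 2.2, -0.6, 0.6, 0.6]
[-0.1, 0.4, 0.0, 2.2, -0.2, 0.6, 0.0]
[-0.4, 0.4, 0.1, 2.1, 0.2, 0.7, -0.5]
[-0.5, 0.5, 0.0, 2.1, 0.5, 0.9, -0.9]
[-0.7, 0.7, -0.0, 1.9, 0.6, 1.1, -1.1]
[-0.7, 0.9, -0.0, 1.8, 0.7, 1.3, -1.2]
45 0 [[0.0, -1.0, 0.0], [-0.71, -0.0, 0.71], [-0.71, -0.0, -0.71]]
[0.0, 0.7, 0.4, 2.1, -1.1, 1.2, -1.8]
[-0.1, 0.6, 0.4, 2.2, -1.0, 0.9, -2.1]
[-0.3, 0.4, 0.4, 2.2, -0.7, 0.7, -2.5]
[-1.2, 0.9, 1.4, 2.2, -1.1, 1.1, -2.3]
[0.5, 0.9, -1.3, 2.1, 1.2, 1.3, 1.8]
[0.3, 1.1, -1.3, 2.0, 1.3, 1.7, 1.6]
[0.0, 1
[... 329 characters left out ...]
, 0.7, -0.0, 1.9, 0.6, 1.2, -1.2]
55 0 [[0.0, -1.0, 0.0], [-0.57, -0.0, 0.82], [-0.82, -0.0, -0.57]]
[0.1, 0.9, 0.5, 2.0, -1.2, 1.4, -1.7]
[-0.0, 0.7, 0.4, 2.1, -1.1, 1.1, -1.9]
[-0.2, 0.5, 0.4, 2.2, -0.9, 0.8, -2.2]
[-1.1, 1.0, 1.4, 2.2, -1.3, 1.2, -2.1]
[-1.3, 1.0, 1.4, 2.2, -1.1, 1.0, -2.5]
[0.4, 1.0, -1.3, 2.0, 1.2, 1.5, 1.7]
[0.2, 1.2, -1.3, 1.9, 1.3, 1.8, 1.5]
55 180 [[-0.0, 1.0, 0.0], [0.57, 0.0, 0.82], [0.82, 0.0, -0.57]]
[0.4, 0.8, 0.0, 2.0, -1.0, 1.2, 1.3]
[0.3, 0.6, -0.0, 2.1, -0.9, 0.9, 1.1]
[0.2, 0.5, -0.0, 2.2, -0.7, 0.7, 0.7]
[-0.1, 0.4, -0.0, 2.2, -0.3, 0.6, 0.2]
[-0.3, 0.4, 0.0, 2.1, 0.1, 0.6, -0.4]
[-0.5, 0.5, 0.0, 2.1, 0.4, 0.8, -0.8]
[-0.6, 0.6, -0.0, 2.0, 0.6, 1.0, -1.1]
```

View pics/w1.png

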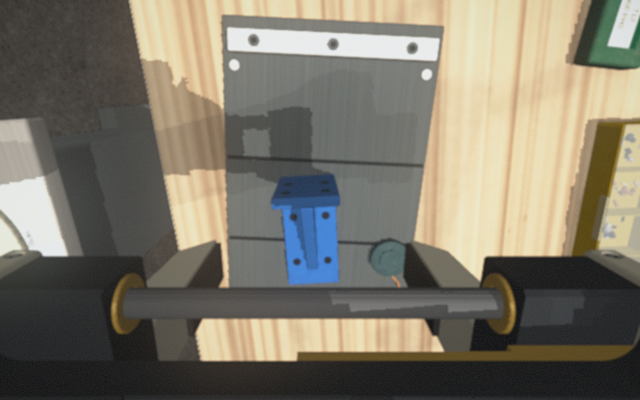

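```bash
python3 - <<'E'
from h import *
im=np.load("w1.npz")["im"][:,:,::-1]
a=cv2.resize(im[5:85,212:452],None,fx=3.3,fy=3.3,interpolation=cv2.INTER_CUBIC)
b=cv2.resize(im[165:225,212:452],None,fx=3.3,fy=3.3,interpolation=cv2.INTER_CUBIC)
c=cv2.resize(im[225:290,212:452],None,fx=1.65,fy=1.65,interpolation=cv2.INTER_CUBIC)
cv2.imwrite("pics/c1.png",np.vstack([a,b])); print(a.shape)
E
```

```text
(264, 792, 3)
```

View pics/c1.png

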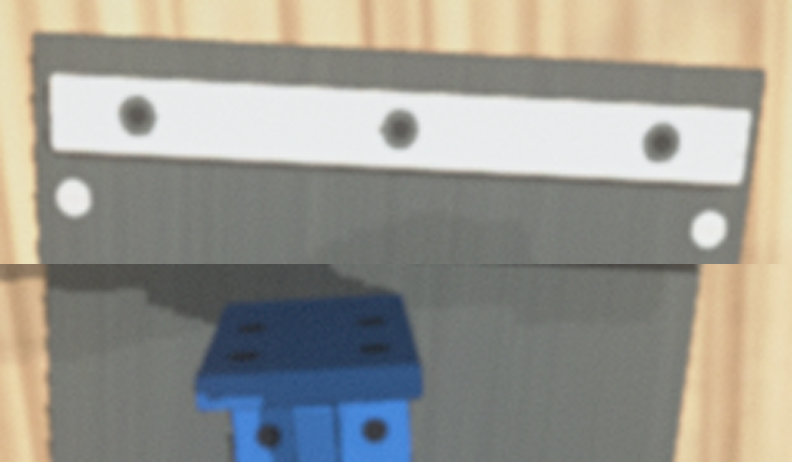

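```bash
python3 - <<'E'
from h import *
w=np.load("w1.npz")
def pt(u,v,z,b=0):
    return ray(w["m"],w["E"],(212+(u+.5)/3.3-.5,(165+(v-264+.5)/3.3 if b else 5+(v+.5)/3.3)-.5,),z)
def pr(n,p,q): print(n,p.round(4),q.round(4),"len %.4f yaw %.2f"%(np.linalg.norm(p-q),np.degrees(np.arctan2((q-p)[1],(q-p)[0]))))
pr("fence back top",pt(50,73,.032),pt(752,110,.032))
pr("fence front as top",pt(51,153,.032),pt(741,185,.032))
pr("fence front as bottom",pt(51,153,.012),pt(741,185,.012))
pr("plate back",pt(36,33,.012),pt(764,71,.012))
pr("heel",pt(226,303,.012,1),pt(402,294,.012,1))
pr("toe outer top",pt(198,378,.102,1),pt(420,364,.102,1))
pr("toe inner top",pt(197,408,.102,1),pt(421,396,.102,1))
print("cam",(-w["E"][:3,:3].T@w["E"][:3,3]).round(4))
E
```

```text
fence back top [0.3908 0.2282 0.032 ] [0.5887 0.2047 0.032 ] len 0.1993 yaw -6.78
fence front as top [0.3882 0.2075 0.032 ] [0.5862 0.185  0.032 ] len 0.1993 yaw -6.49
fence front as bottom [0.3838 0.2103 0.012 ] [0.593  0.1865 0.012 ] len 0.2106 yaw -6.49
plate back [0.384 0.243 0.012] [0.5988 0.2177 0.012 ] len 0.2163 yaw -6.72
heel [0.4242 0.0787 0.012 ] [0.4834 0.0776 0.012 ] len 0.0592 yaw -1.05
toe outer top [0.4251 0.0786 0.102 ] [0.483  0.0783 0.102 ] len 0.0578 yaw -0.28
toe inner top [0.424  0.0705 0.102 ] [0.4828 0.0696 0.102 ] len 0.0588 yaw -0.82
cam [0.4663 0.1586 0.3855]
```

The crop gives fence face ends in the full image at about (227,51) and (436,61). At the fence's top height this comes to 199 mm against the 200 mm given, with yaw −6.6°. The part's heel edge runs from (280,176) to (333,174), 59 mm against 60 mm, with yaw about −0.8°. Both fit, so I'll grasp now.

```bash
cat >> h.py <<'E'
FY=-6.6; PY=-0.8; A=50
fm=np.array([.4872,.1963,.012]); fx=np.array([np.cos(np.radians(FY)),np.sin(np.radians(FY)),0]); fy=np.array([-fx[1],fx[0],0])
heel0=np.array([.4538,.0783,.012])
def pose(heel,th,yaw,back=0):
    "TCP pose gripping the web, part heel at heel, tipped th deg"
    P=R.from_euler('z',yaw,degrees=True)*R.from_euler('x',-th,degrees=True)
    Rt=P*R.from_euler('x',180+A,degrees=True)*R.from_euler('z',270,degrees=True)
    return heel+P.apply([0,-.05,.042])-Rt.apply([0,0,.003+back]),Rt.as_rotvec()
E
python3 - <<'E'
from h import *
move_to(*pose(heel0,0,PY,.14)); grip(.55,40)
line_to(pose(heel0,0,PY)[0],.12)
s=read_state(); print(s["ee_pos"],pose(heel0,0,PY)[0],s["wrist_force"])
grip(0,40); sleep(.2); s=read_state(); print(s["clock"],s["opening"],s["grip_force"],s["wrist_force"])
c=capture("side"); cv2.imwrite("pics/s1.png",cv2.resize(c["image"][120:280,180:380,::-1],None,fx=3,fy=3))
E
```

```text
[0.45352723 0.02513855 0.05614514] [0.4530698  0.02600696 0.05592836] [-0.3412656   0.56766642 -0.4516625 ]
6.975 0.13083698063005064 39.999381504021585 [-1.8794002  -1.11037397  1.02619289]
```

View pics/s1.png

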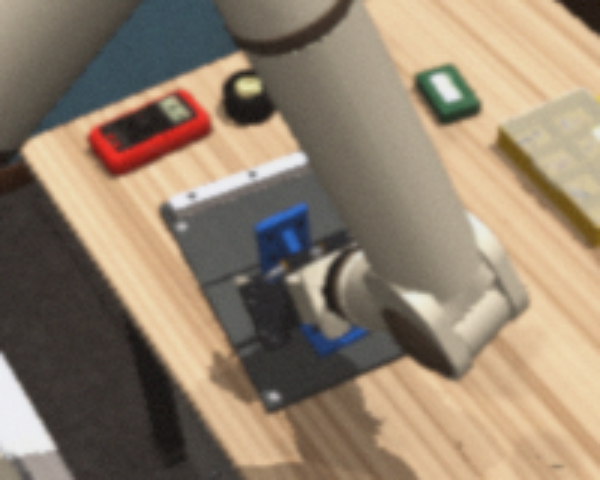

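The fingers hold the web: the opening reads 12 mm, with the gripper low behind the part and clear of the other things. Now I'll tip it.

```bash
python3 - <<'E'
from h import *
up=np.array([0,0,.003])
line_to(pose(heel0+up,0,PY)[0],.02)
hb=heel0+up-fy*.0+0
N=12; mx=0
for k in range(1,N+1):
    f=k/N; p,r=pose(hb,90*f,PY+(FY-PY)*f)
    line_to(p,.03,r); s=read_state(); mx=max(mx,np.abs(s["wrist_force"]).max())
    if mx>30: print("force",k,s["wrist_force"]);break
sleep(.2); s=read_state(); print(s["clock"],mx,s["wrist_force"],s["opening"],s["ee_pos"]-p)
c=capture("side"); cv2.imwrite("pics/s2.png",cv2.resize(c["image"][120:280,180:380,::-1],None,fx=3,fy=3))
E
```

```text
12.925 6.496755738378499 [ 0.68412944 -0.78266258 -5.83271546] 0.1299640959912702 [ 5.57623375e-05 -1.06283135e-03  7.13657303e-04]
```

View pics/s2.png

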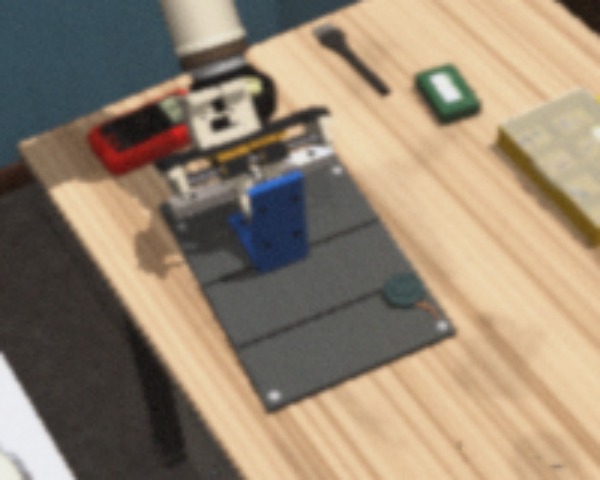

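The part stands upright in the grip, its short leg towards the fence and nothing else disturbed. Next I'll slide it, seat it and push it to the fence.

```bash
python3 - <<'E'
from h import *
def F():
    sleep(.1); return read_state()["wrist_force"]
gap=(fm-heel0)@fy-.09; print("gap",gap)
h=heel0+np.array([0,0,.003])+fy*(gap-.005)
line_to(pose(h,90,FY)[0],.05); f0=F(); print(f0)
for i in range(7):                       # lower to the plate
    h=h-[0,0,.001]; line_to(pose(h,90,FY)[0],.02); f=F()-f0
    if f[2]>4: break
print("down",i,f,h)
f1=F()
for i in range(10):                      # push to the fence
    h=h+fy*.001; line_to(pose(h,90,FY)[0],.02); f=F()-f1
    print(i,(f@fy).round(2),f.round(1))
    if f@fy<-10: break
s=read_state(); print(s["clock"],s["ee_pos"],pose(h,90,FY)[0],s["torque"])
E
```

```text
gap 0.031056887167308547
[ 0.23450727 -0.45833433 -5.11462208]
down 3 [-2.34977428  2.68518586 11.62383373] [0.4567949 0.1041842 0.011    ]
0 -2.64 [ 0.6 -2.7  0.8]
1 -5.7 [ 0.8 -5.8  1.4]
2 -6.91 [ 0.8 -7.   1. ]
3 -7.17 [ 0.9 -7.3 -0.5]
4 -7.25 [ 1.2 -7.4  1. ]
5 -6.93 [ 1.7 -7.2 -1.1]
6 -7.81 [ 0.3 -7.9 -0.6]
7 -9.28 [ 0.8 -9.4 -0.4]
8 -9.91 [  1.3 -10.1  -1.6]
9 -12.27 [  1.8 -12.6  -1.5]
18.75 [0.46277223 0.15309219 0.06448015] [0.46299328 0.15775517 0.06329813] [-1.23454435 -0.01392921  0.25754182]
```

```bash
python3 - <<'E'
from h import *
def F():
    sleep(.1); return read_state()["wrist_force"]
h=np.array([.4567949,.1041842,.011])+fy*.010
for i in range(4):
    h=h+fy*.0015; line_to(pose(h,90,FY)[0],.03); f=F()
    print(i,(f@fy).round(2),f.round(1),read_state()["ee_pos"].round(4))
    if f@fy<-20: break
for i in range(12):
    if f@fy>-3 : break
    h=h-fy*.001; line_to(pose(h,90,FY)[0],.03); f=F()
for j in range(4):
    if f[2]<0: break
    h=h+[0,0,.0007]; line_to(pose(h,90,FY)[0],.03); f=F()
s=read_state(); print("relief",i,j,f,s["ee_pos"],s["clock"])
grip(.55); print(F())
p,r=pose(h,90,FY,.10); line_to(p,.1)
sleep(.2); print(read_state()["clock"],F())
im,m,E=wrist(); np.savez("w2.npz",im=im,m=m,E=E); cv2.imwrite("pics/w2.png",im[:,:,::-1])
c=capture("side"); t=capture("top")
cv2.imwrite("pics/s3.png",np.hstack([cv2.resize(x["image"][a:a+100,b:b+100,::-1],None,fx=4,fy=4,interpolation=cv2.INTER_CUBIC) for x,a,b in((c,150,225),(t,180,230))]))
E
```

```text
0 -11.85 [ -0.9 -11.8   1.8] [0.4627 0.1532 0.0646]
1 -13.98 [  0.7 -14.2   1.5] [0.4627 0.1534 0.0648]
2 -17.23 [  1.2 -17.5   1.7] [0.4628 0.1536 0.065 ]
3 -19.35 [  0.3 -19.5   1.2] [0.4628 0.154  0.0653]
relief 10 2 [ 2.28062582 -6.3402281  -1.35485721] [0.46261364 0.15295654 0.06436012] 24.35
[-0.03651677  0.61715948 -0.16300466]
26.6 [0.09731605 0.6058447  0.48564461]
```

View pics/w2.png

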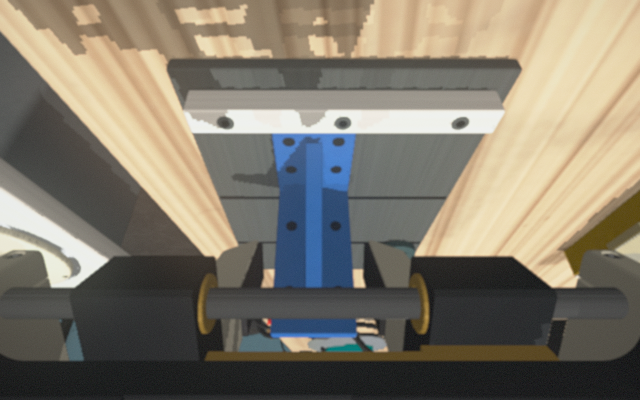

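View pics/s3.png

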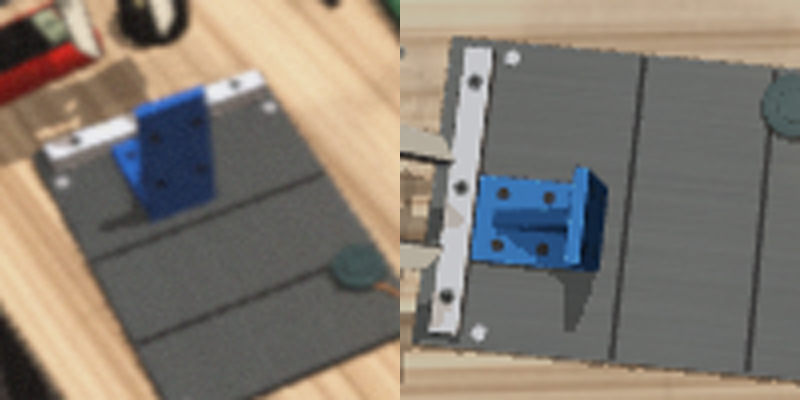

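The wrist and top views show the part standing upright, with the short leg's end meeting the fence along its full width: in the top crop, from about (480,177) to (472,264), no grey gap. The side view shows the long leg vertical. The fingers are clear and the reel is where it was. The 20 N push with no further travel also confirms contact, so I'm handing in.

```bash
python3 - <<'E'
from plant import *
print(job_done())
E
```

```text
the job is handed in; nothing more can be done
None
```

I tipped the angle plate over its heel onto its short leg, pushed it against the fence, released it and handed the job in. The pictures show it upright with no visible gap at the fence and the other things where they lay, but the hand-in returned no verdict.

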